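# Slide the quench pan under the drip hook and hang the dip basket over it

## Task

The weld coupon in the wire basket has been quenched and now has to drip off. First slide the open quench pan along the bench, without lifting or tipping it, until it stands wholly inside the painted ring under the drip hook; only then hang the basket by its bail on that hook so that it hangs freely above the pan and comes to rest. Keep the basket upright while carrying it and leave the other things on the bench where they are.

Things in the scene. Friction and masses are not known exactly. Their poses are not given: they have to be found in the camera images.
- pan: Quench pan: open round aluminium pan, 116 mm outside diameter, 70 mm tall, wall 3 mm, with one straight wooden handle, about 0.35 kg. Origin: centre of its underside, z up; the handle points along its own -x (roughly to the robot at the start). It starts on the middle one of three painted rings.
- pan_handle (a point): Point in the middle of the pan's handle, 115 mm from the pan's axis and 52 mm above its underside. The handle is a bar 12 mm wide (pan's y), 18 mm high, reaching from 58 to 177 mm from the axis along the pan's -x.
- drip_station: Fixed drip station. Origin: centre, on the bench, of its painted ring (inner radius 72, outer 76 mm; flat paint, the pan slides over it). 135 mm along its +x a 20 mm square post, 258 mm tall, on a foot 80 x 100 x 8 mm. From the post top a 10 mm round hook comes down along its -x to a low seat above the ring centre, then turns up at its open end, on the robot side.
- hook_seat (a point): Top of the hook bar at its low seat, 211 mm above the ring's centre; the bail is to rest here. Axes as the station's: the hook bar runs along x.
- hook_tip (a point): Centre of the rounded open end of the hook, 38 mm from the seat along the station's -x and 217 mm above the bench (bar radius 5 mm, so its top is at 222 mm).
- basket: Steel wire dip basket, a coupon fixed in it: 64 mm (its x) x 84 mm (y), 48 mm tall, 0.28 kg. Origin: centre of its underside, z up. Rigid bail in its y-z plane: two uprights 68 mm apart inside and an 8 mm square top bar along y, underside 115, top 123 mm above the origin, with a flat lifting lug on it. Starts on the outer ring that has no hook.
- bail (a point): Middle of the underside of the bail's top bar, 115 mm above the basket's underside; the hook passes under it along the basket's x.
- lug (a point): Point on the lifting lug, 144 mm above the basket's underside. The lug is a steel plate 10 mm thick (basket's x), 34 mm wide (y), from 123 to 156 mm above the underside, and can be pinched from above.
- hammer: bystander: hammer with wooden handle, lying on the bench
- brush: bystander: wire brush with wooden handle, lying on the bench
- spray_can: bystander: plain aluminium can standing on the bench, 54 mm across, 120 mm tall; origin at the centre of its underside
- paste_jar: bystander: low grey jar with steel cap, 64 mm across, 55 mm tall; origin at the centre of its underside
- angle_iron: bystander: offcut of steel angle, 120 x 40 x 40 mm, lying on the bench; origin at the centre of its underside
- fire_brick: bystander: pale fire brick, 75 x 115 x 50 mm; origin at the centre of its underside
- channel_offcut: bystander: short offcut of steel channel, 60 x 50 x 25 mm, open side up; origin at the centre of its underside
Not all that is in view belongs to the job. Leave any purple look-alike of the basket alone. What is shaped like the pan but green is not meant.

How it is judged:
By the outcome, as a careful person would: the job done as asked, in the order asked, and still so for the second after the job is handed in, with the robot touching nothing.
It also fails if it takes over 72 s, if anything falls off the work surface, if the arm or the gripper's body presses on something with over 40 N, if the wrist force passes 120 N, or if a joint passes its speed limit or range.

## Robot

A 6-joint arm with a two-finger parallel gripper is mounted at the origin on the work surface. World frame = base frame: x ahead of the robot, y to its left, z up, the work surface at z = 0. Lengths are in m, angles in rad, forces in N, time in s.
With the tool pointing down it reaches from about 0.25 to 0.8 m from the base axis. Payload 8.5 kg.
Tool frame: the origin (TCP) lies midway between the tips of the shut fingers; the grasp point (between the pads) lies 19 mm behind it; z points along the fingers, y is the line along which they close (so a half turn about z gives the same grasp; the last joint's range is limited). The gripper opens to 85 mm and grips with 20 to 120 N. Pads are 22 mm wide; open, the fingers measure 114 mm over their backs; the gripper's body (76 mm by 85 mm) begins 54 mm behind the grasp point. The pads swing forward as they close: fully open they stand 13 mm farther back than shut.
Start: joints at [-1.125, 0.238, -0.013, 1.319, 0, 1.571], TCP at [0.226, -0.474, 0.231] pointing down, gripper open.
Joint ranges: [-2.66, 2.66], [-1.03, 1.9], [-1.14, 1.46], [-1.82, 2.27], [-1.45, 1.34], [-3.14, 3.14]. Speed limits (rad/s): [2.22, 2.22, 2.79, 3.14, 3.14, 3.14].

## Interface

Orientations are given as a rotation vector (axis times angle).
In Python, from workcell import bot gives the robot as it stands.
- The arm moves only by the shell command python3 -m inch 'ROWS'. ROWS is JSON, a list of rows, each a list of 7 numbers: the finger opening in mm, from 0 to 85.4, then the shift along the world's x, y, z normalised to -1 to 1, where 1 is 0.025 m, then the turn, a rotation vector about the world's x, y, z normalised to -1 to 1, where 1 is 90 degrees. A call has 1 to 8 rows; each row shifts and turns the commanded pose from where the row before left it; what a row does not reach is not made up. A row lasts 1/10 s, in which the tool goes at most 50 mm and 8.59 degrees, less where a joint would pass 70% of its speed; a pose out of reach is approached as far as the arm can. A call with a number of a shift or a turn outside -1 to 1 is refused whole. A call with a gripper value outside its range is refused whole. The fingers move at their own pace and stop on an object; the grip force is fixed at half the most. Time passes only in rows, so rows that do not move let the fingers close. It gives the time, the measured TCP pose, the force, the opening and the grip force at its end, in the units of the state.
- bot.state(): the state, without advancing time (a new reading comes with each control period).
- bot.get_image(name): name is "scene" or "side" or "wrist"; returns the picture (400x640x3 uint8, red, green, blue); there is no depth.
- bot.camera_params(name): a dict with "K" (3x3 intrinsics, pixels), "k1" (the pictures are not rectified: a ray, as slopes to the right and down, at radius r is drawn at 1 + k1 r^2 times it, then the intrinsics apply), "T" (4x4, takes a point from camera to world coordinates); the wrist camera has in their place "hand_eye" (4x4, takes a point from camera to tool coordinates, whose origin is the TCP and whose axes are the flange's). Camera axes: x right, y up, looking along -z (the intrinsics and any distortion apply to the point x, -y, -z); pixel columns grow to the right and rows downward; lengths in m; the calibration is good to about 2 mm. A picture is of the moment at which its call begins: read the wrist's pose just before it. camera_params takes no time and is no camera call.
- bot.close_job(): hands the job in; it is judged then, once.
The state is a dict: "time": time; "joint_pos": joint angles; "qvel": joint speeds; "effort": joint torques, N m; "tcp_pos": TCP position; "orientation": TCP orientation; "ft_force": force on the tool from outside, world axes, zero at the start; "wrist_torque": the same for the moment, N m; "opening": finger opening in m; "grasp_force": force on a finger pad.
Only numpy, scipy, OpenCV 4.12 (cv2) and the standard library are available. Lean on these libraries where they do the work, as an engineer would, in place of code of your own. Each camera call takes 0.05 s, during which the arm holds its last target. There are 200 camera calls.

## Working session

There is one attempt and no reset: what is moved stays moved. The work goes in short steps, Python scripts to look and compute and a shell command to move; the robot and the scene stay as the last step left them, time stands still between calls to the robot, and variables do not carry over. Pictures are saved under pics/ and viewed, at most 11 in all, crops included, and the job is handed in when it is done.

```bash
mkdir -p pics; ls
python3 - <<'E'
from workcell import bot
import cv2,numpy as np
for n in ("scene","side"):
    im=bot.get_image(n); cv2.imwrite(f"pics/{n}0.png",im[:,:,::-1])
    p=bot.camera_params(n); print(n,p)
print(bot.camera_params("wrist")); print(bot.state())
E
```

```text
pics
scene {'K': array([[409.43993133,   0.        , 324.33919773],
       [  0.        , 409.43993133, 200.93127291],
       [  0.        ,   0.        ,   1.        ]]), 'k1': -0.01716999136288976, 'T': array([[-0.1208548 , -0.80378288,  0.58251798,  1.30696368],
       [ 0.99258951, -0.10533211,  0.06059051,  0.0685622 ],
       [ 0.01265623,  0.58552389,  0.81055635,  1.19659913],
       [ 0.        ,  0.        ,  0.        ,  1.        ]])}
side {'K': array([[363.54103409,   0.        , 320.41777831],
       [  0.        , 363.54103409, 196.26638572],
       [  0.        ,   0.        ,   1.        ]]), 'k1': -0.06732382271491567, 'T': array([[-0.71759281,  0.39900606, -0.57083686, -0.07016388],
       [-0.69621579, -0.38913421,  0.60320655,  0.63594296],
       [ 0.01855092,  0.83028232,  0.55703423,  0.74935349],
       [ 0.        ,  0.        ,  0.        ,  1.        ]])}
{'K': array([[302.52589269,   0.        , 321.56681845],
       [  0.        , 302.52589269, 195.50318931],
       [  0.        ,   0.        ,   1.        ]]), 'k1': -0.037014299060338075, 'hand_eye': ar
[... 324 characters left out ...]
0000000e+00]])}
{'time': 0.1, 'joint_pos': array([-1.12500040e+00,  2.38710111e-01, -1.41286612e-02,  1.31919337e+00,
        1.28256056e-06,  1.57078622e+00]), 'qvel': array([-0.00114307, -0.00298881,  0.0017602 ,  0.00088209,  0.00129285,
       -0.00037236]), 'effort': array([ 1.58087867e-03, -5.39718497e+01,  3.47000563e+01,  1.33818795e-02,
        8.14540022e-05, -1.58083083e-05]), 'tcp_pos': array([ 0.22621688, -0.47337453,  0.23076358]), 'orientation': array([-3.06269333e+00, -6.94219447e-01,  4.26981776e-04]), 'ft_force': array([-1.05585704,  0.8205215 , -0.0062499 ]), 'wrist_torque': array([-0.00559379,  0.0318406 ,  0.03043015]), 'grasp_force': 0.0, 'opening': 0.08579597106131594}
```

View pics/scene0.png

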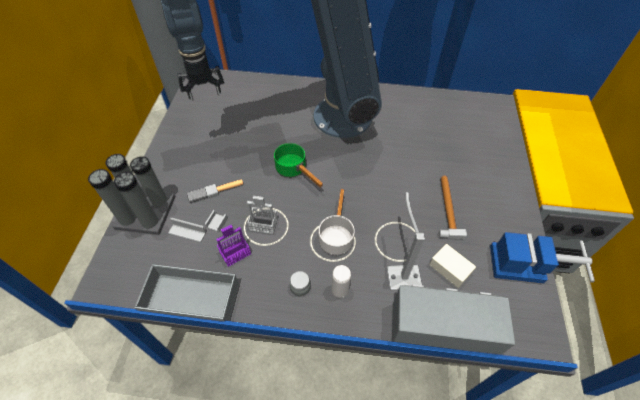

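View pics/side0.png

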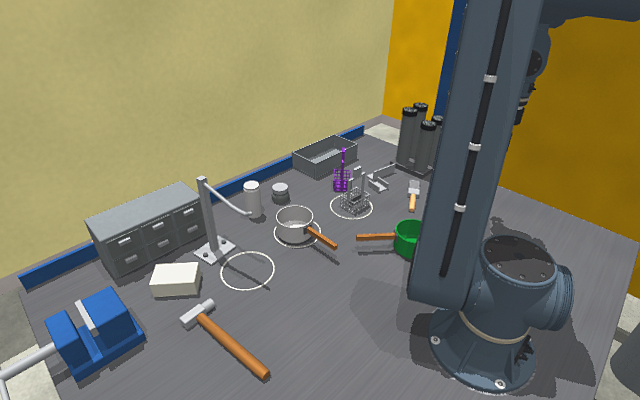

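The scene picture shows the grey pan at about (337,235) on the middle ring, with its handle up to (341,195). The steel basket is at (263,215) on the left ring, and the hook station's ring is at (397,241). The look-alikes are the purple basket (233,245) and the green pan (291,160). The job means the bare-metal pan and basket standing on the rings. The side view agrees: pan (295,225), basket (355,195), ring (247,270). I'll confirm with an enlarged crop while measuring.

```bash
cat > h.py <<'E'
from workcell import bot
import cv2,numpy as np
from scipy.spatial.transform import Rotation as R
def cam(n,st=None):
    p=bot.camera_params(n)
    if n=="wrist":
        st=st or bot.state(); T=np.eye(4); T[:3,:3]=R.from_rotvec(st["orientation"]).as_matrix(); T[:3,3]=st["tcp_pos"]
        return p["K"],p["k1"],T@p["hand_eye"]
    return p["K"],p["k1"],p["T"]
def ray(c,uv):
    K,k1,T=c; uv=np.atleast_2d(uv).astype(float)
    q=cv2.undistortPoints(uv[:,None],K,np.array([k1,0,0,0,0.]))[:,0]
    d=np.c_[q[:,0],-q[:,1],-np.ones(len(q))]@T[:3,:3].T
    return T[:3,3],d
def onz(c,uv,z):
    o,d=ray(c,uv); return o+d*((z-o[2])/d[:,2])[:,None]
def proj(c,P):
    K,k1,T=c; P=np.atleast_2d(P); q=(P-T[:3,3])@T[:3,:3]
    s=np.c_[q[:,0],-q[:,1]]/-q[:,2:]; s=s*(1+k1*(s**2).sum(1))[:,None]
    return s@K[:2,:2].T+K[:2,2]
def tri(cs,uvs):
    A=np.zeros((3,3));b=np.zeros(3)
    for c,uv in zip(cs,uvs):
        o,d=ray(c,uv);d=d[0]/np.linalg.norm(d[0]);M=np.eye(3)-np.outer(d,d);A+=M;b+=M@o
    return np.linalg.solve(A,b)
def circ(P):
    A=np.c_[2*P[:,:2],np.ones(len(P))]; s=np.linalg.lstsq(A,(P[:,:2]**2).sum(1),rcond=None)[0]
    return s[:2],np.sqrt(s[2]+s[:2]@s[:2])
E
python3 - <<'E'
from h import *
im=cv2.imread("pics/scene0.png"); s=cv2.imread("pics/side0.png")
a=cv2.resize(im[170:295,180:480],None,fx=2.6,fy=2.6,interpolation=cv2.INTER_CUBIC)[:300,:780]
b=cv2.resize(s[150:300,190:400],None,fx=2,fy=2,interpolation=cv2.INTER_CUBIC)
o=np.zeros((600,800,3),np.uint8);o[:a.shape[0],:a.shape[1]]=a;o[300:300+b.shape[0],:b.shape[1]]=b
cv2.imwrite("pics/crop.png",o)
for n,I in(("scene",im),("side",s)):
    c=cam(n)
    # bright neutral pixels that back-project to ring radius: iterate from guesses
    hsv=cv2.cvtColor(I,cv2.COLOR_BGR2HSV); m=(hsv[...,2]>175)&(hsv[...,1]<40)
    v,u=np.nonzero(m); P=onz(c,np.c_[u,v],0.)
    g={"scene":[(397,241),(333,241),(266,226)],"side":[(247,270),(298,232),(352,205)]}[n]
    for gg in g:
        ce=onz(c,[gg],0.)[0,:2]
        for tol in(.016,.01,.006,.005,.004):
            r=np.hypot(*(P[:,:2]-ce).T); k=abs(r-.074)<tol
            ce,rr=circ(P[k])
        print(n,"ring",ce.round(4),rr.round(4),k.sum())
    m=cv2.inRange(hsv,(5,120,60),(18,255,255)); N,l,st,cc=cv2.connectedComponentsWithStats(m)
    for i in range(1,N):
        if st[i,4]>60:
            v,u=np.nonzero(l==i); pts=np.c_[u,v].astype(np.float32)
            f=cv2.fitLine(pts,2,0,.01,.01).ravel(); t=(pts-f[2:])@f[:2]
            e=[f[2:]+f[:2]*t.min(),f[2:]+f[:2]*t.max()]
            print(n,"wood",np.round(e,1).tolist(),st[i,4],onz(c,e,.057)[:,:2].round(4).tolist())
E
```

```text
scene ring [0.5797 0.2437] 0.0744 167
scene ring [0.607  0.0263] 0.0744 158
scene ring [ 0.5774 -0.2088] 0.0742 174
scene wood [[210.60000610351562, -0.30000001192092896], [225.39999389648438, 68.30000305175781]] 274 [[-0.748, -0.7786], [-0.1814, -0.5443]]
scene wood [[299.29998779296875, 165.6999969482422], [321.0, 184.89999389648438]] 139 [[0.3419, -0.1267], [0.4203, -0.0366]]
scene wood [[443.20001220703125, 176.0], [452.3999938964844, 228.3000030517578]] 370 [[0.3216, 0.396], [0.5435, 0.4155]]
scene wood [[338.5, 214.1999969482422], [342.1000061035156, 189.0]] 90 [[0.5364, 0.0371], [0.4286, 0.0388]]
side ring [0.5831 0.2416] 0.0743 230
side ring [0.6099 0.0246] 0.0743 64
side ring [ 0.5795 -0.2095] 0.0739 98
side wood [[306.5, 227.8000030517578], [336.20001220703125, 247.8000030517578]] 214 [[0.5497, 0.0392], [0.4261, 0.042]]
side wood [[355.8999938964844, 237.10000610351562], [394.1000061035156, 235.3000030517578]] 238 [[0.4163, -0.0338], [0.3411, -0.1211]]
side wood [[197.89999389648438, 315.0], [266.8999938964844, 376.20001220703125]] 1048 [[0.4946, 0.4411], [0.2674, 0.4219]]
```

View pics/crop.png

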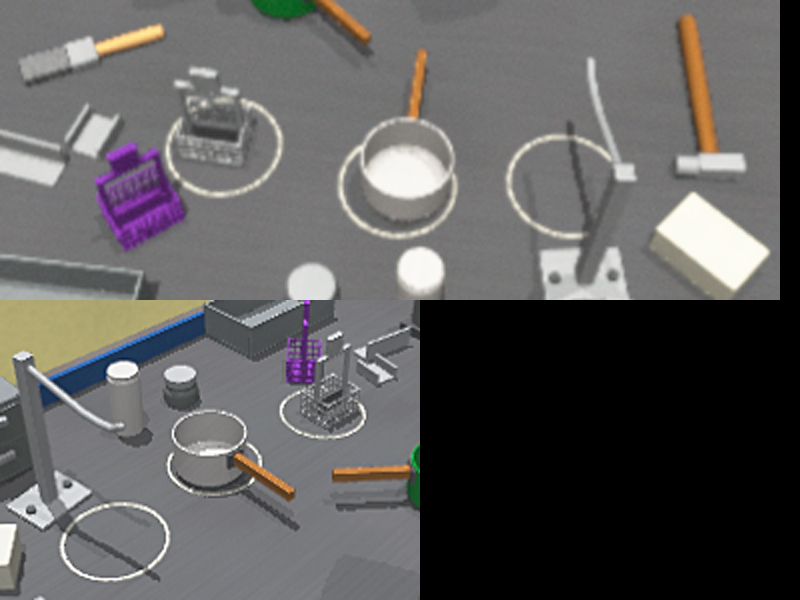

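The crop confirms it: bare steel basket (crop 210,115), aluminium pan (crop 405,170) and free hook ring (crop 565,185). The purple and green ones are look-alikes. Next I'll move over the pan handle, turning so the wrist camera sits on the robot side and stays clear of the hook.

```bash
python3 -m inch '[[85,0.42,0.98,0.1,0,0,0.082],[85,0.42,0.98,0.1,0,0,0.082],[85,0.42,0.98,0.1,0,0,0.082],[85,0.42,0.98,0.1,0,0,0.082],[85,0.42,0.98,0.1,0,0,0.082],[85,0.42,0.98,0.1,0,0,0.082],[85,0.42,0.98,0.1,0,0,0.082],[85,0.42,0.98,0.1,0,0,0.082]]'
python3 -m inch '[[85,0.42,0.98,0.1,0,0,0.082],[85,0.42,0.98,0.1,0,0,0.082],[85,0.42,0.98,0.1,0,0,0.082],[85,0.42,0.98,0.1,0,0,0.082],[85,0.42,0.98,0.1,0,0,0.082],[85,0.42,0.98,0.1,0,0,0.082],[85,0.42,0.98,0.1,0,0,0.082],[85,0.42,0.98,0.1,0,0,0.082]]'; python3 -c "
from h import *
s=bot.state();print(s['joint_pos'].round(2),s['tcp_pos'],R.from_rotvec(s['orientation']).as_matrix()[:,0])"
```

```text
time: 0.9
tcp_pos: [0.3105, -0.2765, 0.2512]
orientation: [-2.318, -2.12, 0.0]
ft_force: [0.5, 0.0, 0.8]
opening: 0.0847
grasp_force: 0.0
time: 1.7
tcp_pos: [0.3945, -0.0805, 0.2712]
orientation: [-0.973, -2.987, 0.0]
ft_force: [1.0, -0.4, 0.6]
opening: 0.0849
grasp_force: 0.0
[-0.2   0.02 -0.18  1.38 -0.    0.43] [ 0.39447586 -0.08054985  0.27122099] [-8.08269489e-01  5.88812668e-01  2.74822952e-04]
```

```bash
python3 -m inch '[[85,0.4,0.95,0,0,0,0.08],[85,0.4,0.95,0,0,0,0.08],[85,0.4,0.95,0,0,0,0.08],[85,0.4,0.95,0,0,0,0.08],[85,0.4,0.95,0,0,0,0.081],[85,0,0,0,0,0,0]]'
python3 - <<'E'
from h import *
s=bot.state();im=bot.get_image("wrist")[:,:,::-1].copy();cv2.imwrite("pics/w1.png",im)
np.save("w1.npy",np.r_[s["tcp_pos"],s["orientation"]])
c=cam("wrist",s);print(s["joint_pos"].round(2),s["tcp_pos"].round(4),s["orientation"].round(3))
hsv=cv2.cvtColor(im,cv2.COLOR_BGR2HSV)
m=cv2.inRange(hsv,(5,120,60),(18,255,255)); N,l,st,cc=cv2.connectedComponentsWithStats(m)
for i in range(1,N):
    if st[i,4]>200:
        v,u=np.nonzero(l==i); pts=np.c_[u,v].astype(np.float32)
        r=cv2.boxPoints(cv2.minAreaRect(pts)); print(st[i],onz(c,r,.061)[:,:2].round(4).tolist())
E
```

```text
time: 2.3
tcp_pos: [0.4451, 0.0392, 0.2708]
orientation: [0.002, -3.141, -0.001]
ft_force: [0.3, 0.0, -0.7]
opening: 0.0849
grasp_force: 0.0
[ 0.09  0.09 -0.09  1.39  0.    0.09] [0.4451 0.0392 0.2708] [ 2.000e-03 -3.141e+00 -1.000e-03]
[ 578   36   53  177 3971] [[0.5043, 0.3691], [0.2956, 0.3497], [0.2986, 0.3791], [0.5104, 0.4043]]
[ 170   71   89   75 1240] [[0.3471, -0.1307], [0.3367, -0.12], [0.4108, -0.0315], [0.4227, -0.0419]]
[315 153  10  89 791] [[0.5464, 0.0297], [0.4303, 0.0322], [0.4305, 0.0427], [0.5466, 0.0414]]
```

View pics/w1.png

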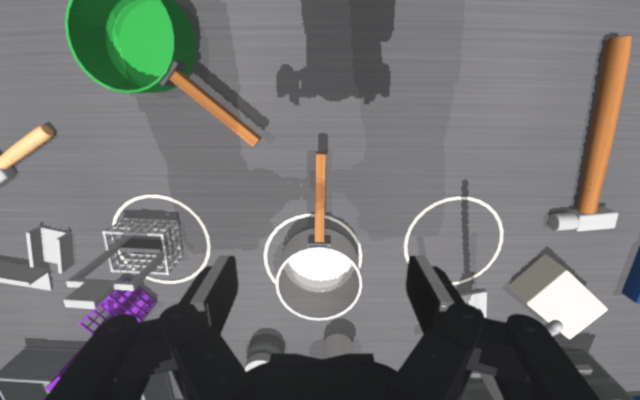

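The wrist view shows the pan's handle at (320,153–241) and its rim centred near (319,282). The hook ring is at (453,240) and the basket at about (140,245). I'll refine the numbers.

Run:
```python
from h import *
im=cv2.imread("pics/w1.png");q=np.load("w1.npy");c=cam("wrist",dict(tcp_pos=q[:3],orientation=q[3:]))
hsv=cv2.cvtColor(im,cv2.COLOR_BGR2HSV);m=(hsv[...,2]>175)&(hsv[...,1]<40);v,u=np.nonzero(m);P=onz(c,np.c_[u,v],0.)
for gg in[(453,240),(312,255),(160,238)]:
    ce=onz(c,[gg],0.)[0,:2]
    for tol in(.016,.01,.006,.005,.004):
        r=np.hypot(*(P[:,:2]-ce).T);k=abs(r-.074)<tol;ce,rr=circ(P[k])
    print("ring",ce.round(4),rr.round(4),k.sum())
P=onz(c,np.c_[u,v],.07);ce=onz(c,[(319,282)],.07)[0,:2]
for tol in(.01,.006,.004,.003):
    r=np.hypot(*(P[:,:2]-ce).T);k=abs(r-.0565)<tol;ce,rr=circ(P[k])
print("rim",ce.round(4),rr.round(4),k.sum())
```

```text
ring [0.5822 0.2425] 0.0745 884
ring [0.6094 0.0249] 0.0745 625
ring [ 0.5797 -0.2105] 0.0744 942
rim [0.6089 0.0346] 0.0564 860
```

```bash
python3 -m inch '[[85,0.3,-0.02,-0.95,0,0,0],[85,0.3,-0.02,-0.95,0,0,0],[85,0.3,-0.02,-0.95,0,0,0],[85,0.3,-0.02,-0.95,0,0,0],[85,0.3,-0.02,-0.95,0,0,0],[85,0,-0.02,-0.95,0,0,0],[85,0,0,-0.95,0,0,0],[85,0,0,-0.95,0,0,0]]'
python3 -m inch '[[85,0,0,-0.95,0,0,0],[85,0,0,-0.9,0,0,0],[85,0,0,0,0,0,0],[0,0,0,0,0,0,0],[0,0,0,0,0,0,0],[0,0,0,0,0,0,0],[0,0,0,0,0,0,0],[0,0,0,0,0,0,0]]'
```

```text
time: 3.15
tcp_pos: [0.4813, 0.0332, 0.0803]
orientation: [-0.012, -3.141, 0.001]
ft_force: [-0.3, 1.0, -0.3]
opening: 0.0854
grasp_force: 0.0
time: 3.95
tcp_pos: [0.4821, 0.0342, 0.0356]
orientation: [0.008, 3.141, 0.0]
ft_force: [-1.0, 0.2, 2.4]
opening: 0.0117
grasp_force: 6.5
```

```bash
python3 -m inch '[[0,0,0,0,0,0,0],[0,0,0,0,0,0,0],[0,0,0.1,0,0,0,0],[0,-0.03,0.3,0,0,0,0],[0,-0.06,0.4,0,0,0,0],[0,-0.06,0.4,0,0,0,0],[0,-0.06,0.4,0,0,0,0],[0,-0.06,0.4,0,0,0,0]]'
```

```text
time: 4.75
tcp_pos: [0.4757, 0.0835, 0.0353]
orientation: [0.011, 3.14, -0.004]
ft_force: [1.0, -4.7, 2.9]
opening: 0.011
grasp_force: 60.1
```

```bash
python3 -m inch '[[0,-0.05,0.45,0,0,0,0],[0,-0.05,0.45,0,0,0,0],[0,-0.05,0.45,0,0,0,0],[0,-0.05,0.45,0,0,0,0],[0,-0.05,0.45,0,0,0,0],[0,-0.05,0.45,0,0,0,0],[0,-0.05,0.45,0,0,0,0],[0,-0.05,0.45,0,0,0,0]]'
python3 -m inch '[[0,-0.06,0.45,0,0,0,0],[0,-0.06,0.45,0,0,0,0],[0,-0.06,0.45,0,0,0,0],[0,-0.06,0.45,0,0,0,0],[0,-0.06,0.4,0,0,0,0],[0,-0.06,0.25,0,0,0,0],[0,0,0,0,0,0,0],[0,0,0,0,0,0,0]]'
python3 - <<'E'
from h import *
for n in("scene","side"):
    im=bot.get_image(n)[:,:,::-1].copy();cv2.imwrite(f"pics/{n}1.png",im)
    hsv=cv2.cvtColor(im,cv2.COLOR_BGR2HSV);c=cam(n)
    m=(hsv[...,2]>150)&(hsv[...,1]<45);v,u=np.nonzero(m)
    for h,r0,g in((0,.074,(.582,.2425)),(.07,.0565,(.582,.2425))):
        P=onz(c,np.c_[u,v],h);ce=np.array(g)
        for tol in(.012,.008,.005,.004):
            r=np.hypot(*(P[:,:2]-ce).T);k=abs(r-r0)<tol;ce,rr=circ(P[k])
        print(n,h,ce.round(4),rr.round(4),k.sum())
a=cv2.imread("pics/scene1.png")[150:310,320:480];b=cv2.imread("pics/side1.png")[150:310,160:320]
cv2.imwrite("pics/crop1.png",cv2.resize(np.hstack([a,b]),None,fx=2.5,fy=2.5,interpolation=cv2.INTER_CUBIC))
E
```

```text
time: 5.55
tcp_pos: [0.4656, 0.1734, 0.0352]
orientation: [0.011, 3.14, -0.004]
ft_force: [1.9, -6.0, 4.4]
opening: 0.0112
grasp_force: 60.2
time: 6.35
tcp_pos: [0.4565, 0.2354, 0.0352]
orientation: [0.008, 3.141, 0.0]
ft_force: [1.1, -1.8, 4.7]
opening: 0.0107
grasp_force: 60.1
scene 0 [0.5784 0.244 ] 0.0747 127
scene 0.07 [0.5794 0.239 ] 0.0565 170
side 0 [0.5823 0.2441] 0.0732 159
side 0.07 [0.5887 0.2394] 0.0565 152
```

View pics/crop1.png

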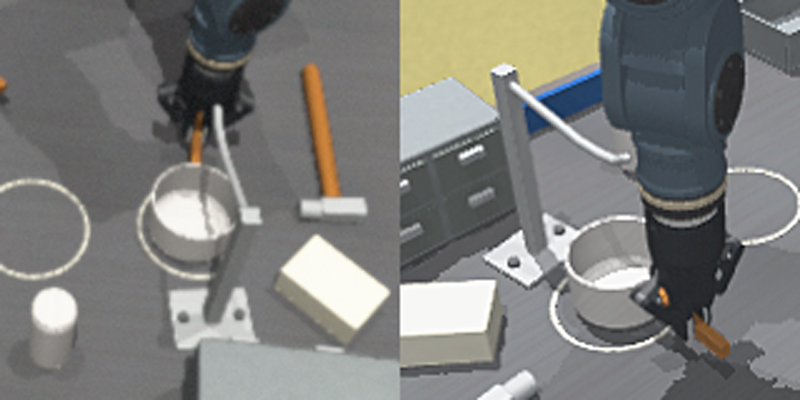

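The pan stands in the ring in both views, about 6 mm short in y. I'll nudge it, release and retreat up and back.

```bash
python3 -m inch '[[0,0,0.12,0,0,0,0],[0,0,0.14,0,0,0,0],[0,0,0,0,0,0,0],[0,0,0,0,0,0,0],[40,0,0,0,0,0,0],[40,0,0,0,0,0,0],[40,0,0,0,0,0,0],[40,0,0,0,0,0,0]]'
python3 -m inch '[[40,0,0,0.4,0,0,0],[40,0,0,0.8,0,0,0],[40,-0.3,0,0.95,0,0,0],[40,-0.5,0,0.95,0,0,0],[40,-0.5,0,0.95,0,0,0],[40,-0.5,0,0.95,0,0,0],[40,-0.5,0,0.95,0,0,0],[40,-0.5,0,0.95,0,0,0]]'
python3 - <<'E'
from h import *
I={}
for n in("scene","side"):
    im=bot.get_image(n)[:,:,::-1].copy();cv2.imwrite(f"pics/{n}2.png",im)
    hsv=cv2.cvtColor(im,cv2.COLOR_BGR2HSV);c=cam(n)
    m=(hsv[...,2]>150)&(hsv[...,1]<45);v,u=np.nonzero(m)
    for h,r0,g in((0,.074,(.582,.2425)),(.07,.0565,(.582,.2425))):
        P=onz(c,np.c_[u,v],h);ce=np.array(g)
        for tol in(.012,.008,.005,.004):
            r=np.hypot(*(P[:,:2]-ce).T);k=abs(r-r0)<tol;ce,rr=circ(P[k])
        print(n,h,ce.round(4),rr.round(4),k.sum())
cs=[cam("scene"),cam("side")]
for n,a,b in(("posttop",(420,235),(201.5,178.5)),("tip",(407.5,194.5),(251,213)),("lugtop",(258,197.5),(357.5,169))):
    print(n,tri(cs,[a,b]).round(4))
a=cv2.imread("pics/scene2.png")[150:310,370:480];b=cv2.imread("pics/side2.png")[150:310,180:300]
S=cv2.imread("pics/scene0.png")[185:245,225:305];T=cv2.imread("pics/side0.png")[155:225,315:395]
z=lambda i,f:cv2.resize(i,f,interpolation=cv2.INTER_CUBIC)
cv2.imwrite("pics/crop2.png",np.vstack([np.hstack([z(a,(400,300)),z(b,(400,300))]),np.hstack([z(S,(400,300)),z(T,(400,300))])]))
E
```

```text
time: 7.25
tcp_pos: [0.4558, 0.2419, 0.0348]
orientation: [-0.007, -3.141, 0.0]
ft_force: [0.4, 0.8, -1.2]
opening: 0.0402
grasp_force: 0.0
time: 8.05
tcp_pos: [0.3854, 0.2418, 0.2093]
orientation: [0.008, 3.141, 0.001]
ft_force: [0.4, 1.2, -0.6]
opening: 0.04
grasp_force: 0.0
scene 0 [0.5786 0.244 ] 0.0747 133
scene 0.07 [0.5805 0.241 ] 0.0563 186
side 0 [0.5821 0.242 ] 0.0741 162
side 0.07 [0.5847 0.239 ] 0.0566 223
posttop [0.7099 0.2659 0.2568]
tip [0.5446 0.237  0.2163]
lugtop [ 0.5701 -0.2188  0.1512]
```

View pics/crop2.png

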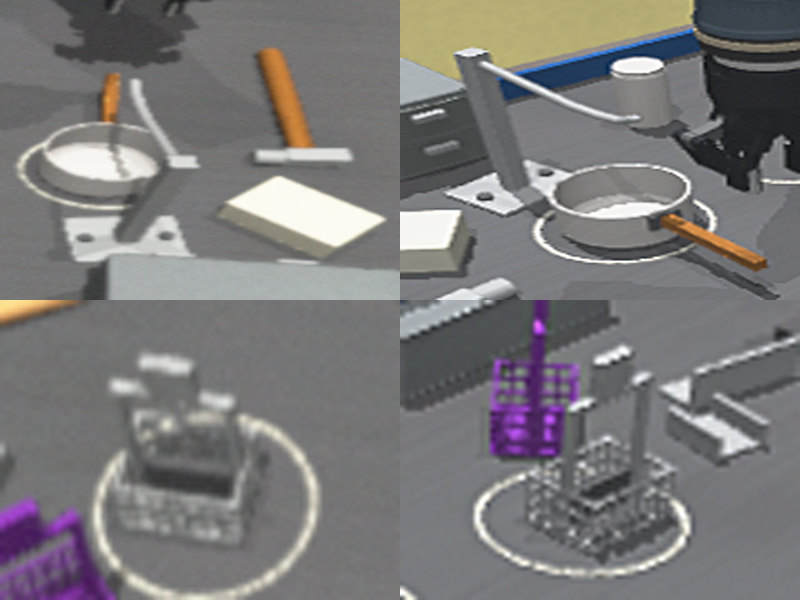

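The pan is wholly inside the ring (top row). The lower row shows the basket's bail from crop (120,385) to (228,402), with the lug at (165,370). Hook yaw is about 10° from the post top and tip. Next, the basket.

```bash
python3 -m inch '[[85,0.2,-0.96,0.3,0,0,-0.053],[85,0.2,-0.96,0.3,0,0,-0.053],[85,0.2,-0.96,0.3,0,0,-0.053],[85,0.4,-0.96,0.3,0,0,-0.053],[85,0.4,-0.96,0.3,0,0,-0.053],[85,0.4,-0.96,0.3,0,0,-0.053],[85,0.4,-0.96,0.3,0,0,-0.053],[85,0.4,-0.96,0.3,0,0,-0.053]]'
python3 -m inch '[[85,0.4,-0.96,0,0,0,-0.053],[85,0.4,-0.96,0,0,0,-0.053],[85,0.4,-0.96,0,0,0,-0.053],[85,0.4,-0.96,0,0,0,-0.053],[85,0.4,-0.96,0,0,0,-0.053],[85,0.5,-0.96,0,0,0,-0.053],[85,0.5,-0.96,0,0,0,-0.053],[85,0.5,-0.96,0,0,0,-0.053]]'
python3 -m inch '[[85,0.5,-0.96,0,0,0,-0.053],[85,0.5,-0.96,0,0,0,-0.053],[85,0.5,-0.9,0,0,0,-0.046],[85,0,0,0,0,0,0],[85,0,0,0,0,0,0]]'
python3 - <<'E'
from h import *
s=bot.state();im=bot.get_image("wrist")[:,:,::-1].copy();cv2.imwrite("pics/w2.png",im)
np.save("w2.npy",np.r_[s["tcp_pos"],s["orientation"]]);print(R.from_rotvec(s["orientation"]).as_matrix()[:,0].round(3))
E
```

```text
time: 8.95
tcp_pos: [0.4514, 0.0487, 0.2677]
orientation: [-1.039, -2.964, 0.0]
ft_force: [-0.2, -0.5, 0.1]
opening: 0.0848
grasp_force: 0.0
time: 9.75
tcp_pos: [0.539, -0.1433, 0.2673]
orientation: [-1.951, -2.462, 0.0]
ft_force: [0.7, -0.2, 0.5]
opening: 0.0852
grasp_force: 0.0
time: 10.25
tcp_pos: [0.5759, -0.213, 0.2668]
orientation: [-2.226, -2.215, 0.001]
ft_force: [-0.3, 0.2, 0.1]
opening: 0.0855
grasp_force: 0.0
[0.005 1.    0.001]
```

View pics/w2.png

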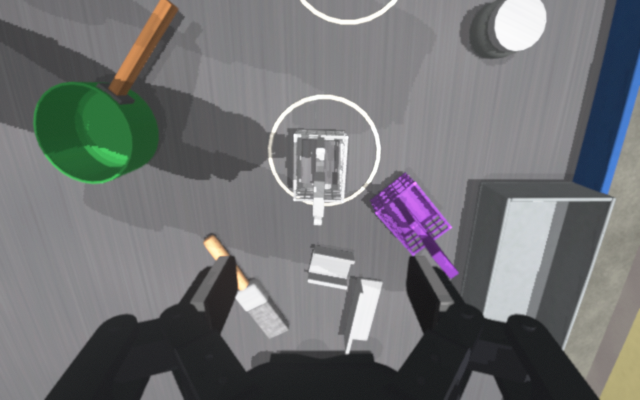

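Run:
```python
from h import *
im=cv2.imread("pics/w2.png");cv2.imwrite("pics/w2c.png",cv2.resize(im[115:235,270:370],None,fx=5,fy=5,interpolation=cv2.INTER_CUBIC))
```

```text
(no output)
```

View pics/w2c.png

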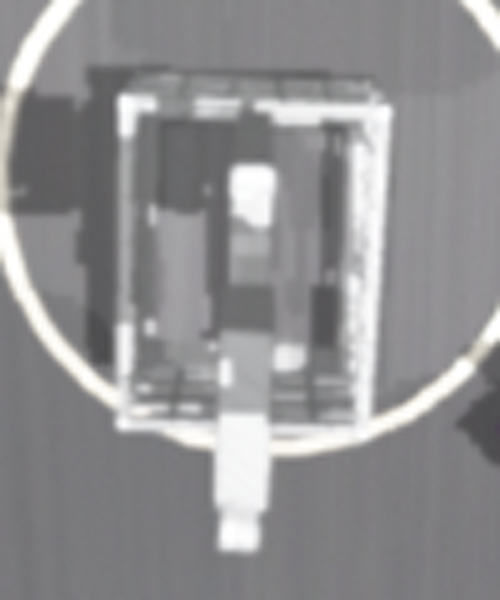

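Run:
```python
from h import *
q=np.load("w2.npy");c=cam("wrist",dict(tcp_pos=q[:3],orientation=q[3:]))
f=lambda x,y:(270-.4+x/5,115-.4+y/5)
print("lug",onz(c,[f(243,413),f(241,510)],.156).round(4).tolist())
print("bail",onz(c,[f(252,165),f(239,550)],.123).round(4).tolist())
print("rim",onz(c,[f(120,100),f(390,105),f(370,430),f(118,430)],.048).round(4).tolist())
print("rim mean",onz(c,[f(120,100),f(390,105),f(370,430),f(118,430)],.048).mean(0).round(4))
```

```text
lug [[0.5732, -0.2185, 0.156], [0.5726, -0.2372, 0.156]]
bail [[0.5748, -0.18, 0.123], [0.5716, -0.2604, 0.123]]
rim [[0.5431, -0.1778, 0.048], [0.6072, -0.1793, 0.048], [0.6039, -0.2614, 0.048], [0.5396, -0.2611, 0.048]]
rim mean [ 0.5734 -0.2199  0.048 ]
```

The crop shows the lug top centred near (242,460) and the bail from (252,165) to (239,550). That gives bail centre (0.573,-0.220) and basket yaw about -2°.

```bash
python3 -m inch '[[40,-0.1,-0.28,0,0,0,-0.022],[40,0,0,0,0,0,0],[40,0,0,-0.6,0,0,0],[40,0,0,-1,0,0,0],[40,0,0,-1,0,0,0],[40,0,0,-1,0,0,0],[40,0,0,-1,0,0,0],[40,0,0,-0.92,0,0,0]]'
python3 -m inch '[[40,0,0,0,0,0,0],[40,0,0,0,0,0,0],[0,0,0,0,0,0,0],[0,0,0,0,0,0,0],[0,0,0,0,0,0,0],[0,0,0,0,0,0,0],[0,0,0,0,0,0,0],[0,0,0,0,0,0,0]]'
```

```text
time: 11.1
tcp_pos: [0.5733, -0.2192, 0.1288]
orientation: [2.264, 2.178, 0.0]
ft_force: [0.4, -0.9, -0.5]
opening: 0.0398
grasp_force: 0.0
time: 11.9
tcp_pos: [0.574, -0.2199, 0.1309]
orientation: [2.264, 2.176, 0.001]
ft_force: [-1.1, -0.3, 6.9]
opening: 0.0089
grasp_force: 59.8
```

```bash
python3 -m inch '[[0,0,0,0.2,0,0,0],[0,0,0,0.6,0,0,0],[0,0,0,0.9,0,0,0],[0,0,0,0.9,0,0,0],[0,0,0,0.9,0,0,0],[0,0,0,0.9,0,0,0],[0,0,0,0.7,0,0,0],[0,0,0,0.2,0,0,0]]'
python3 -m inch '[[0,0,0,0,0,0,0],[0,-0.1,0.2,0,0,0,0.005],[0,-0.16,0.5,0,0,0,0.005],[0,-0.16,0.75,0,0,0,0.005],[0,-0.16,0.75,0,0,0,0.005],[0,-0.16,0.75,0,0,0,0.005],[0,-0.16,0.75,0,0,0,0.005],[0,-0.16,0.75,0,0,0,0.005]]'
```

```text
time: 12.7
tcp_pos: [0.5742, -0.2199, 0.2641]
orientation: [2.263, 2.175, 0.002]
ft_force: [1.2, 0.0, -2.7]
opening: 0.0089
grasp_force: 58.6
time: 13.5
tcp_pos: [0.5465, -0.1062, 0.2622]
orientation: [2.202, 2.24, 0.0]
ft_force: [0.2, 0.2, -3.5]
opening: 0.009
grasp_force: 58.6
```

```bash
python3 -m inch '[[0,-0.17,0.8,0,0,0,0.007],[0,-0.17,0.8,0,0,0,0.007],[0,-0.17,0.8,0,0,0,0.007],[0,-0.17,0.8,0,0,0,0.007],[0,-0.17,0.8,0,0,0,0.007],[0,-0.17,0.8,0,0,0,0.007],[0,-0.17,0.8,0,0,0,0.007],[0,-0.17,0.8,0,0,0,0.007]]'
python3 -m inch '[[0,-0.17,0.8,0,0,0,0.007],[0,-0.17,0.8,0,0,0,0.007],[0,-0.17,0.8,0,0,0,0.007],[0,-0.17,0.8,0,0,0,0.007],[0,-0.17,0.8,0,0,0,0.007],[0,-0.17,0.8,0,0,0,0.007],[0,-0.1,0.8,0,0,0,0],[0,0,0.5,0,0,0,0]]'
python3 -m inch '[[0,0,0.3,0,0,0,0],[0,0,0,0,0,0,0],[0,0,0,0,0,0,0]]'
python3 - <<'E'
from h import *
s=bot.state();print(np.degrees(np.arctan2(*R.from_rotvec(s["orientation"]).as_matrix()[[1,0],0])))
z=lambda i,f:cv2.resize(i,f,interpolation=cv2.INTER_CUBIC)
a=bot.get_image("scene")[120:320,330:490,::-1].copy();b=bot.get_image("side")[100:300,180:340,::-1].copy()
cv2.imwrite("pics/crop3.png",np.hstack([z(a,(400,500)),z(b,(400,500))]))
E
```

```text
time: 14.3
tcp_pos: [0.5121, 0.0536, 0.2622]
orientation: [2.102, 2.335, 0.0]
ft_force: [-0.1, 0.3, -2.4]
opening: 0.0085
grasp_force: 58.6
time: 15.1
tcp_pos: [0.4838, 0.2062, 0.2623]
orientation: [-2.023, -2.404, -0.001]
ft_force: [-0.2, -0.1, -3.8]
opening: 0.0089
grasp_force: 58.6
time: 15.4
tcp_pos: [0.485, 0.2113, 0.262]
orientation: [2.025, 2.401, -0.001]
ft_force: [-0.6, -0.7, -3.5]
opening: 0.009
grasp_force: 58.6
99.71300889003479
```

View pics/crop3.png

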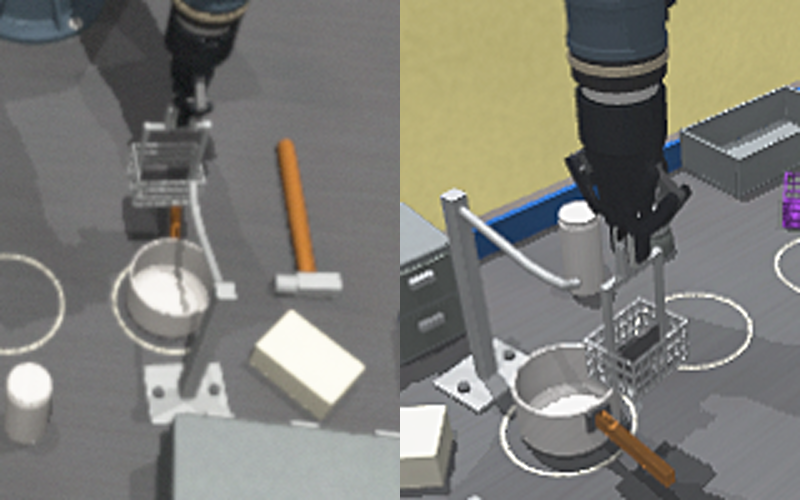

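The basket hangs level in the gripper just before the hook, at scene crop (165,170) and side crop (640,340). The tip is at side crop (575,285). Now align in y and pass the bail over the tip to the seat.

```bash
python3 -m inch '[[0,0,0.28,0,0,0,0],[0,0,0.28,0,0,0,0],[0,0.3,0.05,0,0,0,0],[0,0.5,0.09,0,0,0,0],[0,0.6,0.11,0,0,0,0],[0,0.6,0.11,0,0,0,0],[0,0.6,0.11,0,0,0,0],[0,0.6,0.11,0,0,0,0]]'
python3 -m inch '[[0,0.5,0.08,0,0,0,0],[0,0.2,0.03,0,0,0,0],[0,0,0,0,0,0,0],[0,0,0,0,0,0,0]]'
```

```text
time: 16.3
tcp_pos: [0.5663, 0.2403, 0.2618]
orientation: [2.026, 2.401, -0.0]
ft_force: [0.3, 0.7, -2.9]
opening: 0.0091
grasp_force: 58.6
time: 16.7
tcp_pos: [0.5823, 0.2428, 0.2618]
orientation: [-2.025, -2.401, 0.001]
ft_force: [0.2, 0.1, -3.0]
opening: 0.0091
grasp_force: 58.6
```

Now lower until the bail takes the load (expected at TCP z of about 0.227).

```bash
python3 -m inch '[[0,0,0,-0.3,0,0,0],[0,0,0,-0.4,0,0,0],[0,0,0,-0.3,0,0,0],[0,0,0,-0.12,0,0,0],[0,0,0,0,0,0,0],[0,0,0,0,0,0,0]]'; python3 -m inch '[[0,0,0,-0.08,0,0,0],[0,0,0,0,0,0,0]]'; python3 -m inch '[[0,0,0,-0.08,0,0,0],[0,0,0,0,0,0,0]]'
```

```text
time: 17.3
tcp_pos: [0.5826, 0.2428, 0.2342]
orientation: [-2.026, -2.401, -0.0]
ft_force: [-0.4, 0.3, -3.3]
opening: 0.0087
grasp_force: 58.6
time: 17.5
tcp_pos: [0.5827, 0.2429, 0.232]
orientation: [2.026, 2.401, 0.0]
ft_force: [-0.2, -0.2, -2.8]
opening: 0.0087
grasp_force: 58.6
time: 17.7
tcp_pos: [0.5825, 0.2428, 0.2298]
orientation: [-2.026, -2.401, 0.0]
ft_force: [0.2, 0.8, -2.3]
opening: 0.0088
grasp_force: 58.6
```

```bash
python3 -m inch '[[0,0,0,-0.06,0,0,0],[0,0,0,0,0,0,0]]'; python3 -m inch '[[0,0,0,-0.06,0,0,0],[0,0,0,0,0,0,0]]'
python3 - <<'E'
from h import *
z=lambda i,f:cv2.resize(i,f,interpolation=cv2.INTER_CUBIC)
b=bot.get_image("side")[160:280,190:310,::-1].copy();a=bot.get_image("scene")[170:290,350:470,::-1].copy()
cv2.imwrite("pics/crop4.png",np.hstack([z(a,(400,400)),z(b,(400,400))]))
E
```

```text
time: 17.9
tcp_pos: [0.5825, 0.2428, 0.2283]
orientation: [-2.026, -2.401, 0.001]
ft_force: [0.2, 0.6, -3.2]
opening: 0.0088
grasp_force: 58.6
time: 18.1
tcp_pos: [0.5827, 0.2429, 0.2272]
orientation: [2.025, 2.401, 0.001]
ft_force: [0.6, -0.2, -1.0]
opening: 0.009
grasp_force: 59.1
```

```bash
python3 -m inch '[[0,0,0,-0.03,0,0,0],[0,0,0,0,0,0,0],[0,0,0,0,0,0,0]]'
```

```text
time: 18.5
tcp_pos: [0.5828, 0.2429, 0.227]
orientation: [2.025, 2.401, 0.001]
ft_force: [-0.7, -1.4, 6.0]
opening: 0.009
grasp_force: 59.9
```

View pics/crop4.png

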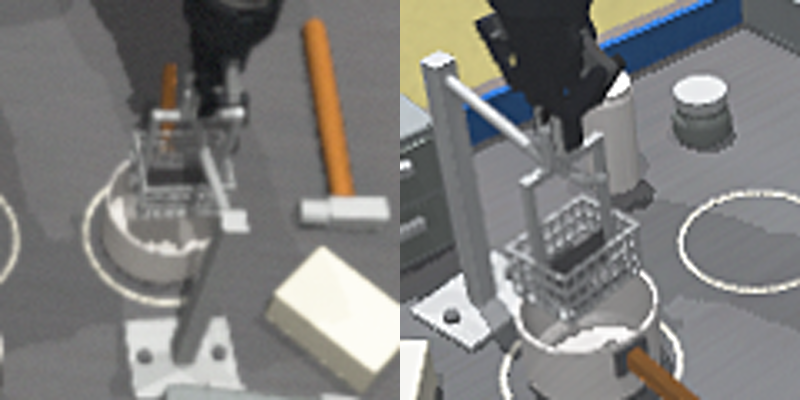

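The force flip to +6 N shows the bail on the seat, and the picture has the hook passing under the bail with the basket level above the pan. I'll ease off, open a little at a time and retreat straight up.

```bash
python3 -m inch '[[0,0,0,0.02,0,0,0],[0,0,0,0,0,0,0],[13,0,0,0,0,0,0],[16,0,0,0,0,0,0],[20,0,0,0,0,0,0],[26,0,0,0,0,0,0],[26,0,0,0,0,0,0],[26,0,0,0,0,0,0]]'; python3 -m inch '[[26,0,0,0.2,0,0,0],[26,0,0,0.5,0,0,0],[26,0,0,0.8,0,0,0],[26,0,0,1,0,0,0],[26,0,0,1,0,0,0],[26,-0.5,0,1,0,0,0],[26,-1,0,0,0,0,0],[26,-1,0,0,0,0,0]]'; python3 -m inch '[[26,-1,0,0,0,0,0],[26,-1,0,0,0,0,0],[26,-1,0,0,0,0,0],[26,0,0,0,0,0,0],[26,0,0,0,0,0,0],[26,0,0,0,0,0,0],[26,0,0,0,0,0,0],[26,0,0,0,0,0,0]]'
python3 -m inch '[[26,0,0,0,0,0,0],[26,0,0,0,0,0,0],[26,0,0,0,0,0,0],[26,0,0,0,0,0,0],[26,0,0,0,0,0,0],[26,0,0,0,0,0,0],[26,0,0,0,0,0,0],[26,0,0,0,0,0,0]]'
python3 - <<'E'
from h import *
z=lambda i,f:cv2.resize(i,f,interpolation=cv2.INTER_CUBIC)
g=bot.get_image("side");b=g[160:280,190:310,::-1].copy();a=bot.get_image("scene")[170:290,350:470,::-1].copy()
cv2.imwrite("pics/crop5.png",np.hstack([z(a,(400,400)),z(b,(400,400))]))
E
python3 -m inch '[[26,0,0,0,0,0,0],[26,0,0,0,0,0,0],[26,0,0,0,0,0,0],[26,0,0,0,0,0,0]]'
python3 -c "
from h import *
a=bot.get_image('side')[160:280,190:310,::-1].copy();b=cv2.resize(cv2.imread('pics/crop5.png')[:,400:],(120,120),interpolation=cv2.INTER_AREA)
g=bot.get_image('side')[160:280,190:310,::-1].copy();print(np.abs(a.astype(int)-g).max(),np.abs(b.astype(int)-g).mean())"
```

```text
time: 19.3
tcp_pos: [0.5826, 0.2428, 0.2267]
orientation: [-2.026, -2.401, 0.0]
ft_force: [-0.5, 0.0, -0.2]
opening: 0.0257
grasp_force: 0.0
time: 20.1
tcp_pos: [0.52, 0.2429, 0.3401]
orientation: [2.026, 2.4, 0.002]
ft_force: [0.2, 0.1, 0.5]
opening: 0.0257
grasp_force: 0.0
time: 20.9
tcp_pos: [0.4457, 0.2428, 0.3389]
orientation: [-2.026, -2.401, 0.001]
ft_force: [0.3, 0.3, -0.4]
opening: 0.0261
grasp_force: 0.0
time: 21.7
tcp_pos: [0.4451, 0.2428, 0.3393]
orientation: [-2.026, -2.401, 0.0]
ft_force: [0.4, -0.6, -1.1]
opening: 0.0259
grasp_force: 0.0
time: 22.2
tcp_pos: [0.4451, 0.2428, 0.3393]
orientation: [-2.026, -2.401, 0.0]
ft_force: [1.0, 0.0, -0.5]
opening: 0.0262
grasp_force: 0.0
21 2.0105787037037035
```

View pics/crop5.png

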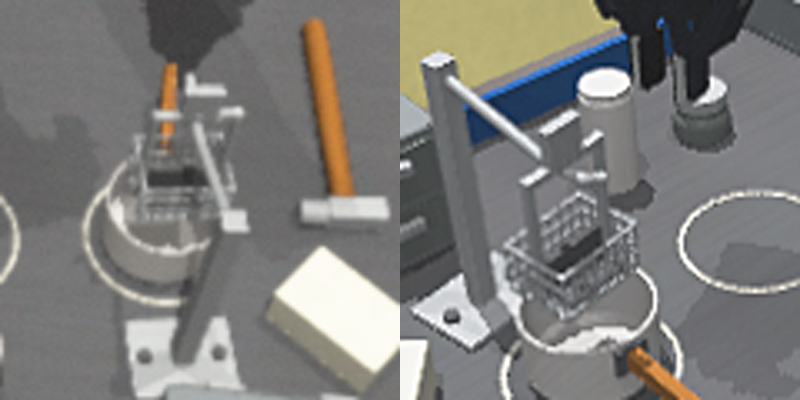

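The basket hangs freely and level on the hook, side crop (570,255), above the pan inside its ring, and the gripper is clear. I'll let it settle another moment, then hand in.

```bash
for i in 1 2 3 4; do python3 -m inch '[[26,0,0,0,0,0,0],[26,0,0,0,0,0,0],[26,0,0,0,0,0,0],[26,0,0,0,0,0,0],[26,0,0,0,0,0,0],[26,0,0,0,0,0,0],[26,0,0,0,0,0,0],[26,0,0,0,0,0,0]]' | head -1; done; python3 -c "
from workcell import bot
print(bot.close_job())"
```

```text
time: 23.1
time: 23.9
time: 24.7
time: 25.5
the job is handed in; nothing more can be done
None
```

Job handed in at 25.5 s: I slid the pan wholly inside the ring under the drip hook, then hung the basket on the hook above it, level and at rest, with the gripper clear; no verdict came back.

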